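Weigh the solder canister from the tilt bin

ROBOT

A 6-joint arm with a two-finger parallel gripper is mounted at the origin on the work surface. World frame = base frame: x ahead of the robot, y to its left, z up, the work surface at z = 0. Lengths are in m, angles in rad, forces in N, time in s.
With the tool pointing down it reaches from about 0.225 to 0.725 m from the base axis. Payload 3.1 kg.
Tool frame: the origin (TCP) lies between the finger pads; the fingertips stand 22 mm ahead of it and the grasp point (between the pads) lies 3 mm ahead of it; z points along the fingers, y is the line along which they close (so a half turn about z gives the same grasp; the last joint's range is limited). The gripper opens to 85 mm and grips with 20 to 120 N. Pads are 22 mm wide; open, the fingers measure 114 mm over their backs; the gripper's body (76 mm by 85 mm) begins 54 mm behind the grasp point. The pads swing forward as they close: fully open they stand 13 mm farther back than shut.
Start: joints at [-1.418, 0.048, 0.099, 1.622, 0, 1.443], TCP at [0.145, -0.504, 0.253] pointing down, gripper open.
Joint ranges: [-2.91, 2.91], [-0.99, 1.94], [-1.21, 1.42], [-2.12, 2.29], [-1.49, 1.47], [-3.14, 3.14]. Speed limits (rad/s): [2.79, 2.79, 3.14, 3.14, 3.14, 3.14].

INTERFACE

Orientations are given as a rotation vector (axis times angle).
In Python, from plant import ctrl gives the robot as it stands.
- The arm moves only by the shell command python3 jog.py, which reads ROWS from standard input. ROWS is one flat JSON list of numbers that holds 1 to 12 rows one after another, with no inner brackets; each row has 5 numbers: dx, dy, dz in m, then a turn about the tool's z in rad, then the finger opening in m; each row shifts and turns the commanded pose from where the row before left it, along the tool's axes as they then stand; what a row does not reach is not made up. A row lasts 1/12 s, in which the tool goes at most 0.0417 m and 0.125 rad, less where a joint would pass 70% of its speed; a pose out of reach is approached as far as the arm can. The fingers move at their own pace and stop on an object; the grip force is fixed at half the most. Time passes only in rows, so rows that do not move let the fingers close. It prints the time, the measured TCP pose, the force, the opening and the grip force at its end. Input that does not fit is refused with a message, and nothing moves.
- ctrl.get_obs(): the state, without advancing time (a new reading comes with each control period).
- ctrl.capture(name): name is "scene" or "top" or "wrist"; returns a dict with "pixels" (480x640x3 uint8, red, green, blue), "fov_y" (degrees; the focal length in pixels is half the picture's height over the tangent of half this angle, whatever the lens; pixels are square), "cx", "cy" (the principal point, pixels), "pose" (4x4, takes a point from camera to world coordinates). Camera axes: x right, y down, z forward; pixel columns grow to the right and rows downward; lengths in m; the calibration is good to about 2 mm. A picture is of the moment at which its call begins. There is no depth.
- ctrl.hand_in(): hands the job in; it is judged then, once.
The state is a dict: "clock": time; "qpos": joint angles; "joint_velocities": joint speeds; "joint_efforts": joint torques, N m; "position": TCP position; "eef_rot": TCP orientation; "force": force on the tool from outside, world axes, zero at the start; "wrist_torque": the same for the moment, N m; "width": finger opening in m; "grip_force": force on a finger pad.
Only numpy, scipy, OpenCV 4.12 (cv2) and the standard library are available. Lean on these libraries where they do the work, as an engineer would, in place of code of your own. Each camera call takes 0.05 s, during which the arm holds its last target. There are 200 camera calls.

TASK

Tilt the bin fully forward by its handle, take out the knobbed solder canister that stands in its rear compartment, and weigh it: stand it upright in the centre of the spring balance's round pan. Set it down gently: go down with the sinking pan until the spring carries the canister before letting go, so that the pan never drops, springs up or hits its bottom stop. Do not knock the board jig, the bottle and the jar about.

Things in the scene. Friction and masses are not known exactly. Their poses are not given: they have to be found in the camera images.
- station: dark steel frame fixed to the table that carries the bin, left or right on the table. Origin on the table under the bin's pivot line; x points from the bin's front (handle) to its back, y along the pivot, z up. Footprint x -60 to +110 mm, 214 mm wide. Side plates at y = +-101 mm, 6 mm thick, 165 mm tall from x = +25 mm backwards, 85 mm tall in front of that; open back
- roof_edge (a point): middle of the front edge of the station's roof plate, on its underside, 165 mm above the table, 42 mm behind the pivot line (station x). The roof, 5 mm thick, runs back 68 mm and covers the shut bin's rear compartment: the canister can be taken only with the bin tilted
- bin_hinge (a point): middle of the bin's pivot line, 60 mm above the table over the station's origin; axes as the station's, they do not tilt
- bin (a joint): tilt of the bin about its pivot: 0 = shut (upright), 0.6 rad = fully forward (stop), the top moving to the bin's front (the station's -x). The pivot is stiff (friction about 0.45 N m) and the bin stays where it is left; some 8 to 15 N at the handle move it. A loose flat tin (diameter 52, height 22 mm) in the bin's front compartment does not matter
- rear_compartment (a point): centre of the floor of the bin's rear compartment; tilts with the bin. Upright it is at (+54.5, 0, -21) mm from bin_hinge. The grey bin is 140 mm deep, 184 mm wide, walls 4 mm. Heights above this floor: front wall (100 mm in front of this point) 106 mm, partition (31.5 mm in front) 45 mm, rear wall (31.5 mm behind) 51 mm; side walls as the rear wall, but 106 mm tall in the front 66 mm of the bin
- bin_handle (a point): middle of the steel bar handle on the bin's front: a round bar about 10 mm thick, 110 mm long along y, 35 mm off the front face, 17 mm below the front wall's top. The point turns with the bin (its x and z axes tilt with it); upright it is at (-85, 0, +68) mm from bin_hinge. It can be pinched from above
- canister: closed aluminium canister with a knob on its lid, 95 mm tall, standing in the bin's rear compartment; it tilts with the bin and may slip or lean a little. Diameter 50 mm (lid rim 52 mm, 56 to 62 mm up), knob diameter 24 mm from 67 to 95 mm up, neck of 18 mm below it. Origin at the centre of its underside, z along its axis to the knob. Its mass is unknown, 0.33 to 0.83 kg
- canister_knob (a point): point on the canister's axis inside the knob, 85 mm above its underside: where to grip; axes as the canister's
- pan_centre (a point): centre of the top face of the balance's flat steel pan, a disc of diameter 120 mm, 5 mm thick, no rim; it moves with the pan, 112 mm above the table when empty, z up. The grey balance housing below it is 160 x 160 mm, 58 mm tall, fixed, with a round dial on its front
- pan (a joint): how far the pan has sunk (m): 0 = empty, at its top stop; 0.045 = bottom stop. Spring 250 N/m with 0.2 N of preload: it comes to rest 12 to 32 mm down, according to the canister's mass; only lightly damped
- board_jig: blue board-holding jig lying on the mat, 130 x 75 x 22 mm, loose; a bystander
- alcohol_bottle: white bottle, diameter 60 mm, 150 mm tall, loose; a bystander
- wipes_jar: white jar, diameter 70 mm, 90 mm tall, loose; a bystander

How it is judged:
On the way, in this order (a step that is already met when the one before it is completed fails the run):
1. the bin is tilted forward (beyond 0.5 rad) and stays there (value of joint bin above 0.5 rad), for 0.2 s.
2. the canister is lifted out of the bin in the gripper (its underside above 120 mm) (height (world z) of canister above 0.12 m and contact force between the fingers and canister above 1 N), for 0.1 s.
At the end, for the whole second after the job is handed in: The canister stands upright (within 0.06 rad) on the pan, its axis within 10 mm of the pan's centre, the pan sunk by its weight (more than 8 mm), at rest (below 20 mm/s) and released (horizontal distance between canister and pan_centre below 0.01 m and angle between canister's own z axis and vertical below 0.06 rad and z of canister in the frame of pan_centre between -0.004 and 0.004 m and value of joint pan above 0.008 m and linear speed of canister below 0.02 m/s and contact force between the fingers and canister below 0.1 N); the robot touches nothing.
It fails at once if the pan was jolted: it dropped or sprang up faster than 0.12 m/s (velocity of joint pan above 0.12 m/s or velocity of joint pan below -0.12 m/s).
It fails at once if the pan was driven to its bottom stop (beyond 43 mm) (value of joint pan above 0.043 m).
It fails at once if the canister was tipped over (beyond 1.2 rad) (angle between canister's own z axis and vertical above 1.2 rad).
It fails at once if the board jig, bottle or jar was moved by more than 30 mm (distance of any of board_jig, alcohol_bottle, wipes_jar from where it was at the start of the episode above 0.03 m).
It also fails if it takes over 61 s, if anything falls off the work surface, if the arm or the gripper's body presses on something with over 40 N, if the wrist force passes 120 N, or if a joint passes its speed limit or range.

## Working session

There is one attempt and no reset: what is moved stays moved. The work goes in short steps, Python scripts to look and compute and a shell command to move; the robot and the scene stay as the last step left them, time stands still between calls to the robot, and variables do not carry over. Pictures are saved under pics/ and viewed, at most 10 in all, crops included, and the job is handed in when it is done.

```bash
ls; mkdir -p pics; python3 - <<'E'
from plant import ctrl
import cv2,numpy as np
o=ctrl.get_obs(); print({k:np.round(v,4) for k,v in o.items()})
for n in ["scene","top"]:
    c=ctrl.capture(n); cv2.imwrite(f"pics/{n}0.png",c["pixels"][:,:,::-1]); print(n,c["fov_y"],c["cx"],c["cy"],np.round(c["pose"],4).tolist())
E
```

```text
jog.py
pics
plant.py
{'clock': np.float64(0.0), 'qpos': array([-1.4178,  0.0487,  0.0976,  1.622 ,  0.    ,  1.443 ]), 'joint_velocities': array([ 0.0008,  0.    ,  0.0001,  0.0006,  0.0007, -0.0013]), 'joint_efforts': array([-1.40000e-03, -3.38779e+01,  3.20015e+01,  2.02000e-02,
       -4.00000e-04, -0.00000e+00]), 'position': array([ 0.1454, -0.5039,  0.2521]), 'eef_rot': array([-3.1083, -0.4393,  0.    ]), 'force': array([-0.6526, -0.1768,  0.2789]), 'wrist_torque': array([ 0.0007, -0.0815, -0.0067]), 'grip_force': np.float64(0.0), 'width': np.float64(0.0852)}
scene 56.85589238816654 322.66814791305234 237.54867915892828 [[-0.4034, 0.603, -0.6882, 1.2783], [0.915, 0.2703, -0.2995, 0.3419], [0.0054, -0.7506, -0.6608, 0.8747], [0.0, 0.0, 0.0, 1.0]]
top 42.22622913862047 311.5417017083553 243.5644733072835 [[0.0111, -0.9923, 0.1237, 0.3599], [-0.9998, -0.013, -0.0147, 0.0008], [0.0162, -0.1235, -0.9922, 1.5378], [0.0, 0.0, 0.0, 1.0]]
```
View pics/scene0.png

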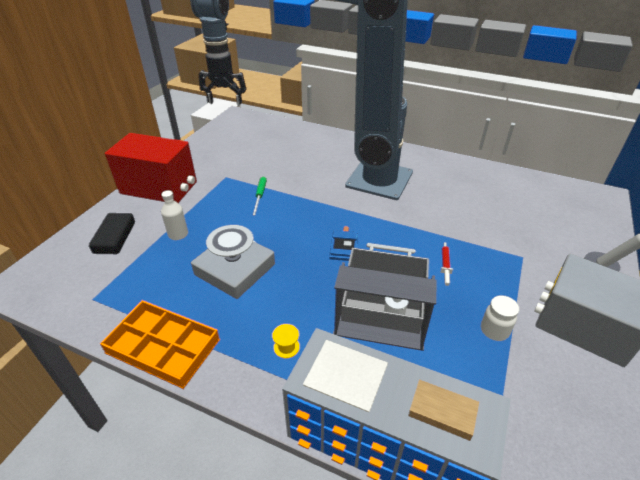

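View pics/top0.png

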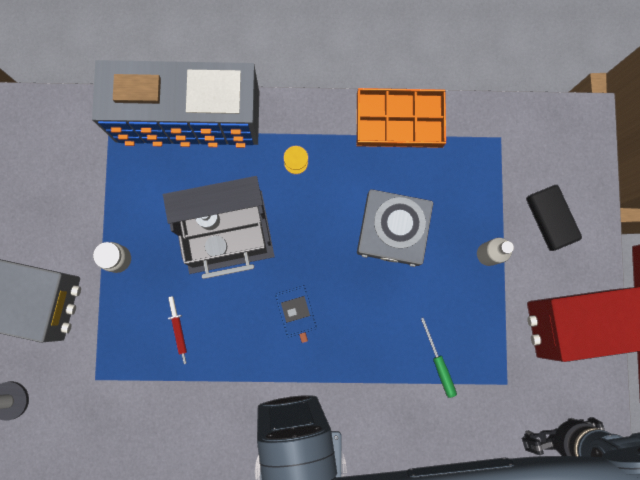

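The scene shows the station on the robot's left with its handle toward the robot. In the top view the handle bar runs from about (204,273) to (253,266), the roof plate is around (165-268,178-222) and the knob is at about (207,219). The pan is at about (400,222). I'll crop the top view for finer detail.

```bash
cat > h.py <<'E'
from plant import ctrl
import cv2,numpy as np
from scipy.spatial.transform import Rotation as R
def cap(n):
    c=ctrl.capture(n); c["f"]=240/np.tan(np.radians(c["fov_y"])/2); return c
def ray(c,u,v):
    d=np.array([(u-c["cx"])/c["f"],(v-c["cy"])/c["f"],1.]); P=np.array(c["pose"]); return P[:3,3],P[:3,:3]@d
def onz(c,u,v,z):
    o,d=ray(c,u,v); return o+d*(z-o[2])/d[2]
def proj(c,p):
    P=np.array(c["pose"]); q=P[:3,:3].T@(np.asarray(p)-P[:3,3]); return q[:2]/q[2]*c["f"]+[c["cx"],c["cy"]]
def tool(dw):   # world shift -> tool axes
    return R.from_rotvec(ctrl.get_obs()["eef_rot"]).inv().apply(dw)
E
python3 - <<'E'
from h import *
c=cap("top"); im=c["pixels"][:,:,::-1]
a=cv2.resize(im[165:290,155:280],None,fx=4.5,fy=4.5,interpolation=cv2.INTER_CUBIC)
cv2.imwrite("pics/crop1.png",a)
# pan: brightest / grey-blue ring vs housing
g=cv2.cvtColor(im,cv2.COLOR_BGR2HSV)[180:275,350:450]
print(g[42,::4].tolist())
s=im[170:280,345:450]; cv2.imwrite("pics/crop2.png",cv2.resize(s,None,fx=5,fy=5,interpolation=cv2.INTER_CUBIC))
E
```

```text
[[108, 172, 150], [108, 171, 151], [109, 171, 152], [110, 97, 95], [110, 21, 144], [110, 21, 143], [107, 12, 154], [105, 11, 186], [116, 22, 92], [120, 19, 107], [105, 9, 219], [107, 8, 220], [107, 10, 219], [103, 11, 218], [103, 10, 219], [107, 10, 220], [120, 22, 93], [116, 21, 97], [107, 12, 188], [109, 19, 150], [110, 138, 139], [109, 169, 146], [109, 171, 145], [108, 169, 145], [109, 169, 145]]
```

View pics/crop1.png

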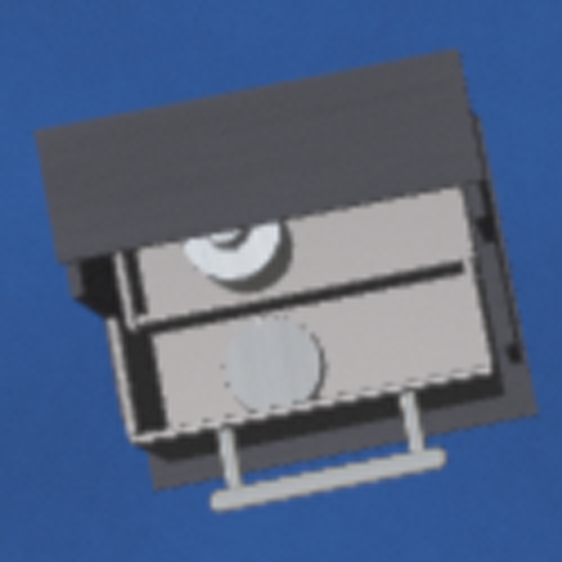

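View pics/crop2.png

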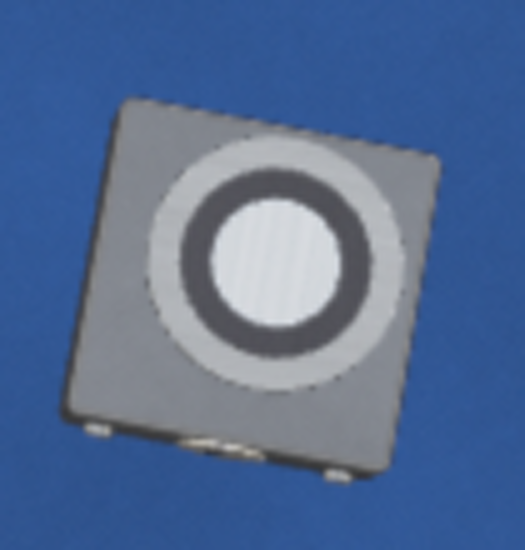

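Crop 1 shows the roof corners at (36,131), (460,50), (481,180) and (58,262), and the handle bar from (213,502) to (443,459). The knob is partly under the roof edge at about (228,235). Crop 2 shows the pan centre at about (276,263), 256 crop pixels across. I'll convert these to positions next.

```bash
python3 - <<'E'
from h import *
c=cap("top"); im=c["pixels"][:,:,::-1]
def U(p,s,o): return (np.array(p)+.5)/s-.5+o
co=[onz(c,*U(p,4.5,(155,165)),.17) for p in [(36,131),(460,50),(481,180),(58,262)]]
print("roof",np.round(co,4).tolist(), "len",[round(np.linalg.norm(co[i]-co[(i+1)%4]),4) for i in range(4)])
h=[onz(c,*U(p,4.5,(155,165)),.128) for p in [(213,502),(443,459)]]
print("handle",np.round(h,4).tolist(),np.round(np.mean(h,0),4),np.linalg.norm(h[0]-h[1]))
rx=(co[0]+co[1]-co[2]-co[3])/2; ry=(co[0]+co[3]-co[1]-co[2])/2
print("yaw",np.arctan2(rx[1],rx[0]),np.arctan2(-ry[0],ry[1]), np.arctan2(-(h[0]-h[1])[0],(h[0]-h[1])[1]))
yaw=np.arctan2(-ry[0],ry[1]); X=np.array([np.cos(yaw),np.sin(yaw),0]); 
mid=np.mean(co,0); print("hinge from roof",mid-X*.076,"from handle",np.mean(h,0)+X*.085)
k=onz(c,*U((228,235),4.5,(155,165)),.134); print("knob approx",k, "in station", (k-mid+X*.076)@X, (k-mid)@np.array([-np.sin(yaw),np.cos(yaw),0]))
# rim lower edge
m=cv2.inRange(im,(195,195,195),(255,255,255))[190:240,380:420]
n,l,st,ce=cv2.connectedComponentsWithStats(m); i=1+np.argmax(st[1:,4]); print(st[i],ce[i]+[380,190], onz(c,*(ce[i]+[380,190]),.112))
p=onz(c,*U((276,263),5,(345,170)),.112); e=onz(c,*U((148,263),5,(345,170)),.112); print("pan",p,"radius",np.linalg.norm(p-e))
# two-view check, scene: project
s=cap("scene"); I=s["pixels"][:,:,::-1].copy()
for q in [p,np.mean(h,0),*co,mid]: 
    cv2.circle(I,tuple(np.round(proj(s,q)).astype(int)),2,(0,0,255),-1)
cv2.imwrite("pics/s1.png",cv2.resize(I[200:360,180:460],None,fx=2.8,fy=2.8))
E
```

```text
roof [[0.6381, 0.3141, 0.17], [0.6823, 0.1051, 0.17], [0.6165, 0.0932, 0.17], [0.5725, 0.3006, 0.17]] len [np.float64(0.2137), np.float64(0.0668), np.float64(0.212), np.float64(0.0669)]
handle [[0.458, 0.2273, 0.128], [0.4811, 0.1122, 0.128]] [0.4695 0.1697 0.128 ] 0.11739153407282413
yaw 0.19057792931243833 0.20863513337269152 0.19851346382253832
hinge from roof [0.55299946 0.18751463 0.17      ] from handle [0.55268989 0.18734799 0.128     ]
knob approx [0.59315307 0.22318733 0.134     ] in station 0.046671565809049013 0.026582317175125506
[  8  20  25  25 482] [399.75518672 222.12240664] [ 0.59059535 -0.2250929   0.112     ]
pan [ 0.59041399 -0.22519627  0.112     ] radius 0.05968605625260376
```

View pics/s1.png

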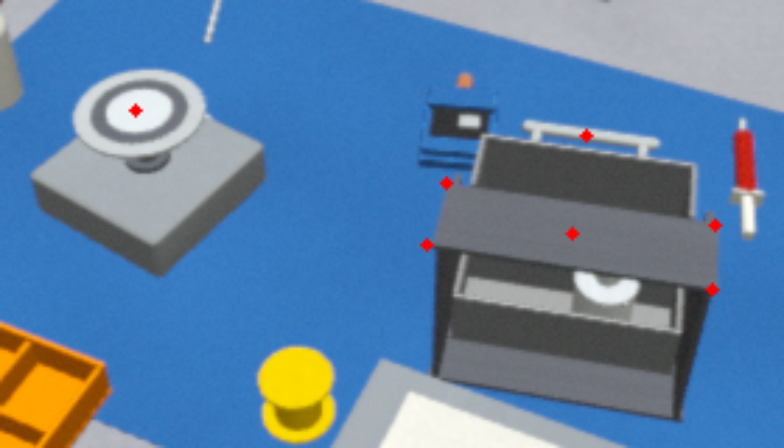

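The measurements agree: roof 213x67 mm, handle, and pan radius 59.7 mm. The hinge is at (0.5528, 0.1874), the station yaw is 0.20 and the pan is at (0.5905, -0.2252). I'll turn the tool so its y runs along the station's y (q6 stays in range that way), with the fingers shut to press the handle down.

```bash
echo '[0, 0, 0, -0.1224, 0, 0, 0, 0, -0.1224, 0, 0, 0, 0, -0.1224, 0, 0, 0, 0, -0.1224, 0, 0, 0, 0, -0.1224, 0, 0, 0, 0, -0.1224, 0, 0, 0, 0, -0.1224, 0, 0, 0, 0, -0.1224, 0, 0, 0, 0, -0.1224, 0, 0, 0, 0, -0.1224, 0, 0, 0, 0, -0.1224, 0, 0, 0, 0, -0.1224, 0]' | python3 jog.py
echo '[0, 0, 0, -0.1224, 0, 0, 0, 0, -0.1224, 0, 0, 0, 0, -0.1224, 0, 0, 0, 0, -0.1224, 0, 0, 0, 0, -0.1224, 0, 0, 0, 0, -0.1224, 0, 0, 0, 0, -0.1224, 0, 0, 0, 0, -0.1224, 0, 0, 0, 0, -0.1224, 0, 0, 0, 0, -0.1224, 0, 0, 0, 0, -0.1224, 0, 0, 0, 0, -0.1224, 0]' | python3 jog.py
echo '[0, 0, 0, -0.1224, 0, 0, 0, 0, 0, 0]' | python3 jog.py
python3 -c "
from h import *
print(ctrl.get_obs()['qpos'], tool(np.array([.4695,.1697,.175])-ctrl.get_obs()['position']))"
```

```text
clock: 1.25
position: [0.1455, -0.5043, 0.2531]
eef_rot: [-2.007, -2.417, -0.0]
force: [-0.6, -0.5, -1.1]
width: 0.0004
grip_force: 0.0
clock: 2.25
position: [0.1454, -0.5043, 0.2531]
eef_rot: [0.13, -3.139, -0.001]
force: [-0.2, -1.4, -0.1]
width: 0.0001
grip_force: 0.0
clock: 2.42
position: [0.1455, -0.5043, 0.2531]
eef_rot: [0.315, -3.126, -0.001]
force: [-0.6, -0.1, 0.3]
width: 0.0003
grip_force: 0.0
[-1.41780802e+00  4.80763916e-02  9.89064678e-02  1.62201968e+00
  9.94040432e-06 -1.61898003e+00] [-0.45218799  0.59565215  0.07837119]
```

```bash
echo '[-0.0251, 0.0331, 0, 0, 0, -0.0251, 0.0331, 0, 0, 0, -0.0251, 0.0331, 0, 0, 0, -0.0251, 0.0331, 0, 0, 0, -0.0251, 0.0331, 0, 0, 0, -0.0251, 0.0331, 0, 0, 0, -0.0251, 0.0331, 0, 0, 0, -0.0251, 0.0331, 0, 0, 0, -0.0251, 0.0331, 0, 0, 0, -0.0251, 0.0331, 0, 0, 0, -0.0251, 0.0331, 0, 0, 0, -0.0251, 0.0331, 0, 0, 0]' | python3 jog.py
echo '[-0.0251, 0.0331, 0, 0, 0, -0.0251, 0.0331, 0, 0, 0, -0.0251, 0.0331, 0, 0, 0, -0.0251, 0.0331, 0, 0, 0, -0.0251, 0.0331, 0, 0, 0, -0.0251, 0.0331, 0, 0, 0, 0, 0, 0.035, 0, 0, 0, 0, 0.035, 0, 0, 0, 0, 0, 0, 0]' | python3 jog.py
python3 -c "
from h import *
print(ctrl.get_obs()['qpos'], tool(np.array([.4695,.1697,.16])-ctrl.get_obs()['position']))"
```

```text
clock: 3.42
position: [0.3625, -0.0535, 0.2536]
eef_rot: [-0.306, 3.125, -0.001]
force: [1.3, -1.1, 0.3]
width: 0.0
grip_force: 0.0
clock: 4.17
position: [0.4633, 0.1684, 0.1723]
eef_rot: [0.309, -3.105, 0.004]
force: [-2.7, -0.7, -2.7]
width: -0.0005
grip_force: 0.0
[ 2.12641167e-01 -1.62457165e-02 -1.26899200e-01  1.48131441e+00
 -7.36312642e-05  1.43532700e-02] [-6.62081365e-03  1.09851358e-05  1.21198866e-02]
```

```bash
echo '[0, 0, 0, 0, 0, -0.004, 0, 0.008, 0, 0, 0, 0, 0, 0, 0]' | python3 jog.py; echo '[0, 0, 0.008, 0, 0, 0.003, 0, 0.0045, 0, 0, 0.003, 0, 0.0045, 0, 0, 0.003, 0, 0.0045, 0, 0, 0.0024, 0, 0.005, 0, 0, 0.0024, 0, 0.005, 0, 0, 0.0024, 0, 0.005, 0, 0, 0, 0, 0, 0, 0]' | python3 jog.py
```

```text
clock: 4.42
position: [0.4767, 0.1697, 0.1778]
eef_rot: [-0.309, 3.121, 0.001]
force: [0.0, -0.8, 0.1]
width: -0.0001
grip_force: 0.0
clock: 5.08
position: [0.4561, 0.1658, 0.1401]
eef_rot: [0.312, -3.123, 0.002]
force: [-5.4, -1.1, 8.6]
width: 0.0001
grip_force: 4.4
```

```bash
echo '[0.0015, 0, 0.005, 0, 0, 0.0015, 0, 0.005, 0, 0, 0.0015, 0, 0.005, 0, 0, 0.001, 0, 0.005, 0, 0, 0.001, 0, 0.005, 0, 0, 0.001, 0, 0.005, 0, 0, 0.0005, 0, 0.005, 0, 0, 0.0005, 0, 0.005, 0, 0, 0, 0, 0.004, 0, 0, 0, 0, 0, 0, 0]' | python3 jog.py
```

```text
clock: 5.92
position: [0.4487, 0.1646, 0.0955]
eef_rot: [0.312, -3.124, 0.001]
force: [-2.2, -1.0, 2.2]
width: -0.0003
grip_force: 1.7
```

```bash
echo '[0, 0, 0.003, 0, 0, 0, 0, 0.003, 0, 0, 0, 0, 0, 0, 0]' | python3 jog.py; echo '[0, 0, -0.03, 0, 0, 0, 0, -0.04, 0, 0.06, 0, 0, -0.04, 0, 0.06, 0, 0, -0.04, 0, 0.06, 0.041, 0, 0, 0, 0.06, 0.041, 0, 0, 0, 0.06, 0.041, 0, 0, 0, 0.06, 0, 0, 0, 0, 0.06]' | python3 jog.py;  python3 - <<'E'
from h import *
c=cap("top"); im=c["pixels"][:,:,::-1]
cv2.imwrite("pics/crop3.png",cv2.resize(im[165:300,155:290],None,fx=4.4,fy=4.4,interpolation=cv2.INTER_CUBIC))
c=cap("scene"); im=c["pixels"][:,:,::-1]
cv2.imwrite("pics/crop4.png",cv2.resize(im[220:355,310:460],None,fx=4.4,fy=4.4,interpolation=cv2.INTER_CUBIC))
E
```

```text
clock: 6.17
position: [0.4491, 0.1647, 0.095]
eef_rot: [-0.313, 3.126, -0.001]
force: [-13.3, -3.3, 28.9]
width: -0.0003
grip_force: 14.5
clock: 6.83
position: [0.3227, 0.1395, 0.2386]
eef_rot: [0.313, -3.122, 0.0]
force: [1.4, -0.2, -0.3]
width: 0.0596
grip_force: 0.0
```

View pics/crop3.png

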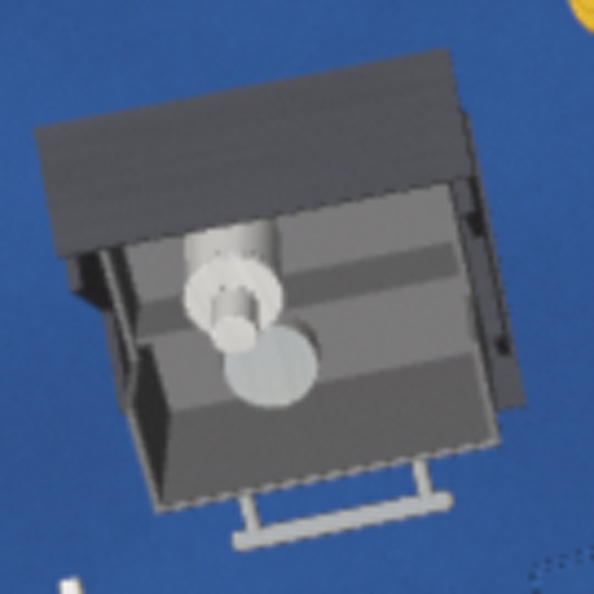

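View pics/crop4.png

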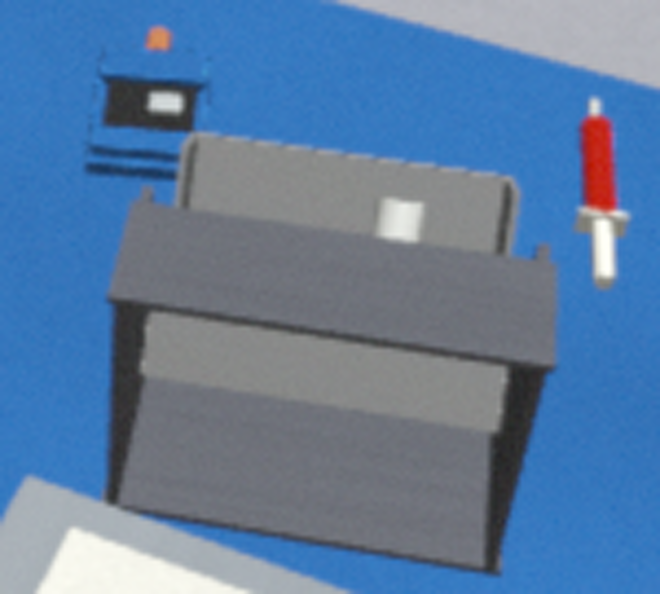

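The bin is fully forward: the handle is now at about (342,523) in crop 3, and the press met the stop. The knob's end face is at about (236,334) in crop 3 and the lid disc is centred at about (234,297). In the scene crop the knob's top is at about (402,204). Next I'll triangulate.

```bash
python3 - <<'E'
from h import *
t,s=cap("top"),cap("scene")
U=lambda p,o:(np.array(p)+.5)/4.4-.5+o
H=np.array([.5528,.1874,.06]); X=np.array([np.cos(.2),np.sin(.2),0]);Y=np.array([-np.sin(.2),np.cos(.2),0])
st=lambda p:np.round([(p-H)@X*1e3,(p-H)@Y*1e3,(p-H)[2]*1e3],1)
kt=U((236,334),(155,165)); ld=U((234,297),(155,165)); ks=U((402,204),(310,220))
o1,d1=ray(t,*kt);o2,d2=ray(s,*ks)
a=np.linalg.lstsq(np.c_[d1,-d2],o2-o1,rcond=None)[0]; p,q=o1+d1*a[0],o2+d2*a[1]
print("2view",st((p+q)/2),"gap",np.linalg.norm(p-q))
hd=onz(t,*U((342,523),(155,165)),.068); print("handle",st(hd))
for f in (0,2,4):
  P=lambda h,f=f:(np.cos(.6)*(54.5-f)-np.sin(.6)*(h-21), np.sin(.6)*(54.5-f)+np.cos(.6)*(h-21))
  print(f,"expect top",np.round(P(95),1),"lid",np.round(P(62),1), "knob",np.round(P(85),1),"| top ray at that z",st(onz(t,*kt,.06+P(95)[1]/1e3)),"lid ray",st(onz(t,*ld,.06+P(62)[1]/1e3)))
E
```

```text
2view [-10.3  30.6  85.5] gap 0.004889070661992775
handle [-109.4   -0.8    8. ]
0 expect top [ 3.2 91.8] lid [21.8 64.6] knob [ 8.8 83.6] | top ray at that z [-11.1  27.3  91.8] lid ray [12.5 28.5 64.6]
2 expect top [ 1.5 90.7] lid [20.2 63.5] knob [ 7.2 82.5] | top ray at that z [-10.9  27.5  90.7] lid ray [12.6 28.6 63.5]
4 expect top [-0.1 89.6] lid [18.5 62.4] knob [ 5.5 81.3] | top ray at that z [-10.8  27.6  89.6] lid ray [12.8 28.8 62.4]
```

The knob's end lies about 11 mm further forward than an untouched canister would, so it leans on the partition at about 0.75 rad in total. The tipped-onto-partition model matches both the lid and the two-view point. The knob point is at station (-4, 28, 139 mm), so I'll grip there with the fingers closing along station y.

```bash
echo '[-0.0384, 0.0048, 0, 0, 0.06, -0.0384, 0.0048, 0, 0, 0.06, -0.0384, 0.0048, 0, 0, 0.06, -0.0384, 0.0048, 0, 0, 0.06, -0.0384, 0.0048, 0, 0, 0.06, -0.0384, 0.0048, 0, 0, 0.06, 0, 0, 0.02, 0, 0.06, 0, 0, 0.02, 0, 0.06, 0, 0, 0, 0, 0.06]' | python3 jog.py
python3 - <<'E'
from h import *
H=np.array([.5528,.1874,.0]); X=np.array([np.cos(.2),np.sin(.2),0]);Y=np.array([-np.sin(.2),np.cos(.2),0])
print(tool(H+X*-.0045+Y*.028+[0,0,.144]-ctrl.get_obs()["position"]))
c=cap("wrist"); cv2.imwrite("pics/w1.png",c["pixels"][:,:,::-1])
E
```

```text
clock: 7.78
position: [0.5493, 0.2141, 0.1913]
eef_rot: [0.311, -3.115, 0.003]
force: [-1.3, -0.3, -1.0]
width: 0.0598
grip_force: 0.0
[0.00580149 0.00120419 0.04732184]
```

View pics/w1.png

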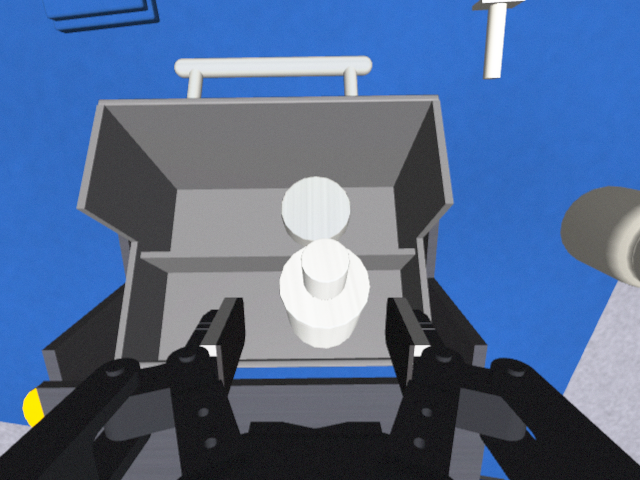

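The wrist view shows the knob's end face at about (325,265), between the open fingers and leaning toward the handle. I'll check it against the ray at its height.

```bash
python3 - <<'E'
from h import *
H=np.array([.5528,.1874,.0]); X=np.array([np.cos(.2),np.sin(.2),0]);Y=np.array([-np.sin(.2),np.cos(.2),0])
c=cap("wrist")
for uv,z in [((326,265),.146),((324,300),.122),((316,208),.0)]:
    p=onz(c,*uv,z)-H; print(p@X,p@Y)
print(tool(H+X*-.0045+Y*.028+[0,0,.144]-ctrl.get_obs()["position"]))
E
```

```text
-0.009495279167337476 0.03271306065460997
0.02145673627573317 0.032470764605838684
-0.006597049123285546 0.02811147994389695
[0.00656324 0.00106924 0.05267482]
```

The knob end at X -9.5 mm agrees with the -10.3 mm prediction. I'll use Y of about 30 mm and go down to close.

```bash
echo '[0.003, 0.0015, 0.012, 0, 0.06, 0.003, 0.0015, 0.013, 0, 0.06, 0, 0, 0.013, 0, 0.06, 0, 0, 0.013, 0, 0.06, 0, 0, 0, 0, 0.06, 0, 0, 0, 0, 0.06]' | python3 jog.py; echo '[0, 0, 0, 0, 0, 0, 0, 0, 0, 0, 0, 0, 0, 0, 0, 0, 0, 0, 0, 0, 0, 0, 0, 0, 0, 0, 0, 0, 0, 0]' | python3 jog.py
```

```text
clock: 8.38
position: [0.5433, 0.2161, 0.149]
eef_rot: [-0.312, 3.125, 0.0]
force: [0.4, 0.5, 0.0]
width: 0.0601
grip_force: 0.0
clock: 8.88
position: [0.5439, 0.2168, 0.1497]
eef_rot: [-0.313, 3.123, 0.002]
force: [-0.7, 1.0, 6.6]
width: 0.0222
grip_force: 58.8
```

The grip sits about 5 mm high (TCP 0.150), so I'll reopen, go 6 mm lower and grip again.

```bash
echo '[0, 0, 0, 0, 0.045, 0, 0, 0, 0, 0.045, 0, 0, 0.003, 0, 0.045, 0, 0, 0.003, 0, 0.045, 0, 0, 0, 0, 0.045, 0, 0, 0, 0, 0.045]' | python3 jog.py; echo '[0, 0, 0, 0, 0, 0, 0, 0, 0, 0, 0, 0, 0, 0, 0, 0, 0, 0, 0, 0, 0, 0, 0, 0, 0, 0, 0, 0, 0, 0]' | python3 jog.py
```

```text
clock: 9.38
position: [0.5427, 0.2159, 0.1408]
eef_rot: [0.312, -3.124, 0.001]
force: [0.1, 0.0, -0.4]
width: 0.0447
grip_force: 0.0
clock: 9.88
position: [0.5432, 0.2165, 0.142]
eef_rot: [-0.313, 3.126, 0.001]
force: [-0.2, 0.7, 0.7]
width: 0.0221
grip_force: 59.0
```

```bash
echo '[0.0057, 0, -0.0083, 0, 0, 0.0057, 0, -0.0083, 0, 0, 0.0057, 0, -0.0083, 0, 0, 0.0057, 0, -0.0083, 0, 0, 0.0057, 0, -0.0083, 0, 0, 0.0057, 0, -0.0083, 0, 0, 0.0057, 0, -0.0083, 0, 0, 0.0057, 0, -0.0083, 0, 0, 0.0057, 0, -0.0083, 0, 0, 0.0057, 0, -0.0083, 0, 0, 0.0057, 0, -0.0083, 0, 0, 0, 0, 0, 0, 0]' | python3 jog.py;python3 - <<'E'
from h import *
o=ctrl.get_obs(); print(o["wrist_torque"],o["force"])
c=cap("scene"); im=c["pixels"][:,:,::-1]
cv2.imwrite("pics/s2.png",cv2.resize(im[130:330,280:480],None,fx=3,fy=3,interpolation=cv2.INTER_CUBIC))
E
```

```text
clock: 10.88
position: [0.4816, 0.2039, 0.2359]
eef_rot: [-0.313, 3.123, 0.001]
force: [0.2, 1.2, -5.2]
width: 0.0224
grip_force: 59.2
[ 0.01191926  0.14256859 -0.00605523] [ 0.23990332  1.20403324 -5.1984225 ]
```

View pics/s2.png

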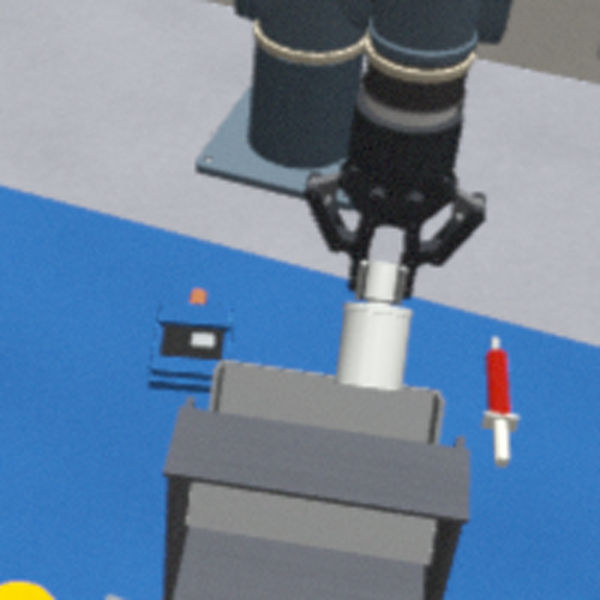

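The canister is out and held, with the underside well above 120 mm, and it still leans in the grip. I'll right it by pressing its lower back against the fixed front edge of the roof. Upright means the axis is 25 mm in front of that edge.

```bash
echo '[0, 0, 0.01, 0, 0, 0, 0, 0.01, 0, 0, 0, 0, 0.01, 0, 0, -0.01, 0, 0, 0, 0, -0.01, 0, 0, 0, 0, -0.01, 0, 0, 0, 0, 0, 0, 0, 0, 0]' | python3 jog.py;echo '[-0.005, 0, 0, 0, 0, -0.005, 0, 0, 0, 0, -0.005, 0, 0, 0, 0, -0.005, 0, 0, 0, 0, -0.005, 0, 0, 0, 0, -0.005, 0, 0, 0, 0, 0, 0, 0, 0, 0]' | python3 jog.py
```

```text
clock: 11.52
position: [0.5119, 0.2095, 0.2002]
eef_rot: [0.311, -3.124, 0.001]
force: [0.7, 0.2, -4.7]
width: 0.0222
grip_force: 59.5
clock: 12.1
position: [0.5372, 0.215, 0.1998]
eef_rot: [0.312, -3.115, 0.002]
force: [-3.5, -1.3, -10.9]
width: 0.0222
grip_force: 59.3
```

```bash
echo '[-0.005, 0, 0, 0, 0, -0.005, 0, 0, 0, 0, -0.005, 0, -0.003, 0, 0, -0.0035, 0, -0.003, 0, 0, 0, 0, -0.003, 0, 0, 0, 0, -0.003, 0, 0, 0, 0, -0.003, 0, 0, 0, 0, 0, 0, 0]' | python3 jog.py; python3 - <<'E'
from h import *
p=ctrl.get_obs()["position"]; print((p-[.5528,.1874,0])@[np.cos(.2),np.sin(.2),0], ctrl.get_obs()["wrist_torque"],ctrl.get_obs()["force"])
E
```

```text
clock: 12.77
position: [0.5546, 0.2184, 0.2151]
eef_rot: [0.312, -3.114, 0.003]
force: [-7.6, -2.0, -7.7]
width: 0.0222
grip_force: 59.6
0.007951671805501605 [-0.47658719  2.0068706  -0.02112959] [-7.57490107 -2.04919349 -7.68232338]
```

```bash
echo '[-0.003, 0, 0, 0, 0, -0.003, 0, 0, 0, 0, 0, 0, 0, 0, 0, 0, 0, 0, 0, 0]' | python3 jog.py; python3 - <<'E'
from h import *
p=ctrl.get_obs()["position"]; print((p-[.5528,.1874,0])@[np.cos(.2),np.sin(.2),0], ctrl.get_obs()["wrist_torque"],ctrl.get_obs()["force"])
E
```

```text
clock: 13.1
position: [0.5594, 0.2194, 0.2161]
eef_rot: [0.312, -3.112, 0.003]
force: [-11.1, -3.1, -4.6]
width: 0.0223
grip_force: 60.2
0.012814369914974734 [-0.62507508  2.7023156   0.01605814] [-11.09830527  -3.12447503  -4.59644887]
```

```bash
echo '[-0.003, 0, 0, 0, 0, -0.003, 0, 0, 0, 0, 0, 0, 0, 0, 0, 0, 0, 0, 0, 0]' | python3 jog.py; python3 - <<'E'
from h import *
p=ctrl.get_obs()["position"]; print((p-[.5528,.1874,0])@[np.cos(.2),np.sin(.2),0], ctrl.get_obs()["wrist_torque"],ctrl.get_obs()["force"])
E
```

```text
clock: 13.43
position: [0.5651, 0.2206, 0.2169]
eef_rot: [0.312, -3.113, 0.003]
force: [-12.5, -3.4, -2.0]
width: 0.022
grip_force: 60.7
0.01860779840865564 [-0.72624209  2.94610336 -0.04744375] [-12.52058128  -3.39675713  -1.96364085]
```

```bash
echo '[0.005, 0, -0.004, 0, 0, 0.01, 0, -0.008, 0, 0, 0.01, 0, -0.008, 0, 0, 0.01, 0, -0.008, 0, 0, 0.01, 0, -0.005, 0, 0]' | python3 jog.py; echo '[0.0015, -0.02, 0, 0, 0, 0.0015, -0.03, 0, 0, 0, 0.0015, -0.038, 0, 0, 0, 0.0015, -0.038, 0, 0, 0, 0.0015, -0.038, 0, 0, 0, 0.0015, -0.038, 0, 0, 0, 0.0015, -0.038, 0, 0, 0, 0.0015, -0.038, 0, 0, 0, 0.0015, -0.038, 0, 0, 0, 0.0015, -0.038, 0, 0, 0, 0.0015, -0.038, 0, 0, 0, 0.001, -0.03, 0, 0, 0]' | python3 jog.py; echo '[0, -0.016, 0, 0, 0, 0, 0, 0, 0.12, 0, 0, 0, 0, 0.12, 0, 0, 0, 0, 0.12, 0, 0, 0, 0, 0.12, 0, 0, 0, 0, 0.12, 0, 0, 0, 0, 0.12, 0, 0, 0, 0, 0.12, 0, 0, 0, 0, 0.12, 0, 0, 0, 0, 0.12, 0, 0, 0, 0, 0.12, 0, 0, 0, 0, 0.12, 0]' | python3 jog.py; echo '[0, 0, 0, 0.04, 0, 0, 0, 0, 0, 0, 0, 0, 0, 0, 0]' | python3 jog.py
python3 - <<'E'
from h import *
o=ctrl.get_obs(); print(o["position"],R.from_rotvec(o["eef_rot"]).as_matrix()[:,0],tool([.5905-o["position"][0],-.2252-o["position"][1],.2-o["position"][2]]))
c=cap("scene"); im=c["pixels"][:,:,::-1]
for h in (0,.09,.0275,.113): print(h,proj(c,[o["position"][0],o["position"][1],o["position"][2]-h]))
u,v=proj(c,o["position"]-[0,0,.05]); u,v=int(u),int(v)
cv2.imwrite("pics/s3.png",cv2.resize(im[v-60:v+65,u-70:u+70],None,fx=4.5,fy=4.5,interpolation=cv2.INTER_CUBIC)); print(u-70,v-60)
cv2.imwrite("pics/s3raw.png",im)
E
```

```text
clock: 13.85
position: [0.5265, 0.2128, 0.2533]
eef_rot: [-0.312, 3.123, 0.001]
force: [0.1, -0.6, -4.2]
width: 0.0223
grip_force: 60.0
clock: 14.85
position: [0.5929, -0.2077, 0.2524]
eef_rot: [-0.31, 3.124, -0.004]
force: [-0.2, -0.1, -4.7]
width: 0.0221
grip_force: 60.1
clock: 15.85
position: [0.5961, -0.2201, 0.2525]
eef_rot: [1.676, 2.654, 0.0]
force: [0.5, 0.0, -4.9]
width: 0.0221
grip_force: 60.2
clock: 16.1
position: [0.5961, -0.2201, 0.2522]
eef_rot: [1.72, 2.627, 0.0]
force: [0.0, 1.5, -5.5]
width: 0.0222
grip_force: 60.1
[ 0.5960737  -0.22012862  0.25215561] [-0.3998327   0.91658708 -0.00138959] [-0.00234734 -0.00719461  0.05215094]
0 [220.25865386 196.99200926]
0.09 [225.55634568 226.18085089]
0.0275 [221.94002202 206.25589071]
0.113 [226.82025663 233.14465662]
153 153
```

View pics/s3.png

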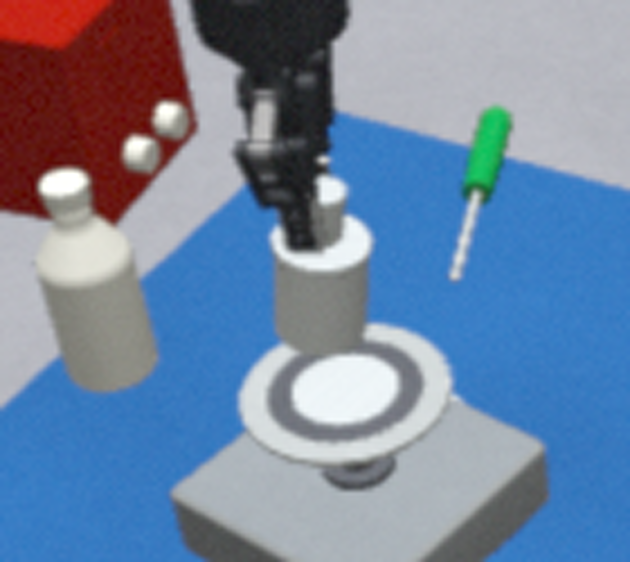

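The last picture shows the canister hanging over the pan. Its axis is about 10–13 mm off the finger line (knob at (328,205), finger line at about 304) and it leans about 0.2 rad. That is too poor a grip for weighing, so I'll set it on a free bit of mat near (0.42, -0.10), let it stand up and regrip it on its axis.

```bash
echo '[0.012, -0.0075, 0, 0, 0, 0.02, -0.0125, 0, 0, 0, 0.0235, -0.015, 0, 0, 0, 0.0235, -0.015, 0, 0, 0, 0.0235, -0.015, 0, 0, 0, 0.0235, -0.015, 0, 0, 0, 0.0235, -0.015, 0, 0, 0, 0.02, -0.0125, 0, 0, 0, 0.012, -0.0075, 0, 0, 0, 0, 0, 0, 0, 0]' | python3 jog.py; echo '[0, 0, 0.01, 0, 0, 0, 0, 0.02, 0, 0, 0, 0, 0.02, 0, 0, 0, 0, 0.02, 0, 0, 0, 0, 0.02, 0, 0, 0, 0, 0.02, 0, 0, 0, 0, 0.02, 0, 0, 0, 0, 0.008, 0, 0, 0, 0, 0, 0, 0]' | python3 jog.py;  echo '[0, 0, 0.004, 0, 0, 0, 0, 0.003, 0, 0, 0, 0, 0, 0, 0]' | python3 jog.py
```

```text
clock: 16.98
position: [0.4158, -0.0977, 0.2522]
eef_rot: [-1.72, -2.629, -0.001]
force: [0.5, -0.2, -4.9]
width: 0.022
grip_force: 60.3
clock: 17.73
position: [0.4162, -0.0989, 0.1099]
eef_rot: [-1.72, -2.622, 0.002]
force: [0.3, 0.3, -5.2]
width: 0.0222
grip_force: 60.3
clock: 17.98
position: [0.4188, -0.0998, 0.1068]
eef_rot: [1.722, 2.626, 0.0]
force: [0.6, 0.3, -5.9]
width: 0.0224
grip_force: 60.3
```

```bash
echo '[0, 0, 0.003, 0, 0, 0, 0, 0.003, 0, 0, 0, 0, 0.003, 0, 0, 0, 0, 0, 0, 0]' | python3 jog.py; echo '[0, 0, 0.002, 0, 0, 0, 0, 0.002, 0, 0, 0, 0, 0, 0, 0]' | python3 jog.py
```

```text
clock: 18.32
position: [0.4178, -0.0993, 0.0966]
eef_rot: [-1.722, -2.626, 0.0]
force: [0.5, 0.3, -4.2]
width: 0.0222
grip_force: 60.2
clock: 18.57
position: [0.4178, -0.0993, 0.0926]
eef_rot: [-1.722, -2.626, 0.0]
force: [-1.0, -0.4, -5.0]
width: 0.0223
grip_force: 60.3
```

```bash
echo '[0, 0, 0.002, 0, 0, 0, 0, 0.002, 0, 0, 0, 0, 0, 0, 0]' | python3 jog.py; echo '[0, 0, 0.002, 0, 0, 0, 0, 0, 0, 0]' | python3 jog.py
```

```text
clock: 18.82
position: [0.4186, -0.0998, 0.09]
eef_rot: [1.722, 2.626, -0.0]
force: [-0.5, 0.4, -0.2]
width: 0.0221
grip_force: 60.8
clock: 18.98
position: [0.419, -0.1003, 0.0897]
eef_rot: [1.721, 2.624, -0.001]
force: [-3.6, 0.4, 7.8]
width: 0.0221
grip_force: 61.9
```

```bash
echo '[0, 0, -0.001, 0, 0.0235, 0, 0, 0, 0, 0.0245, 0, 0, 0, 0, 0.026, 0, 0, 0, 0, 0.03, 0, 0, 0, 0, 0.06, 0, 0, 0, 0, 0.06, 0, 0, 0, 0, 0.06, 0, 0, 0, 0, 0.06]' | python3 jog.py; echo '[0, 0, -0.03, 0, 0.06, 0, 0, -0.04, 0, 0.06, 0, 0, -0.03, 0, 0.06, -0.04, 0, 0, 0, 0.06, -0.04, 0, 0, 0, 0.06, -0.03, 0, 0, 0, 0.06, 0, 0, 0, 0, 0.06, 0, 0, 0, 0, 0.06]' | python3 jog.py
python3 - <<'E'
from h import *
for n,box,z in (("top",None,.095),("scene",None,.095),("wrist",None,.095)):
    c=cap(n); im=c["pixels"][:,:,::-1]; cv2.imwrite(f"pics/{n}5.png",im)
    for zz in (0,.062,.095): print(n,zz,proj(c,[.42,-.1,zz]).round(1))
    m=cv2.inRange(cv2.cvtColor(im,cv2.COLOR_BGR2HSV),(0,0,95),(179,60,255))
    u,v=proj(c,[.42,-.1,.06]); 
    k,l,st,ce=cv2.connectedComponentsWithStats(m)
    for i in range(1,k):
        if st[i,4]>60 and abs(ce[i][0]-u)<130 and abs(ce[i][1]-v)<130: print(st[i],ce[i].round(1))
E
```

```text
clock: 19.65
position: [0.4181, -0.0994, 0.088]
eef_rot: [-1.723, -2.627, -0.0]
force: [-0.1, 0.2, 0.1]
width: 0.0599
grip_force: 0.0
clock: 20.32
position: [0.4619, -0.2013, 0.1875]
eef_rot: [-1.725, -2.624, -0.0]
force: [-0.2, 1.5, -0.4]
width: 0.0602
grip_force: 0.0
top 0 [342.5 296.8]
top 0.062 [344.2 295.8]
top 0.095 [345.2 295.3]
[     0      0    640    480 172466] [312.2 219. ]
[ 359  190   74   70 2218] [386.5 220.7]
[ 178  207   90   83 3098] [224.7 240.3]
[386 209  28  28 609] [399.6 222.1]
[  264   221   210   259 17440] [371.3 365.3]
[336 284  22  22 386] [346.4 294.8]
[287 307  11  11  84] [291.7 312.1]
[426 330  13  28  67] [431.8 343.5]
scene 0 [301.3 244.2]
scene 0.062 [300.7 228.1]
scene 0.095 [300.4 219. ]
[     0     32    640    448 124661] [406.4 259.5]
[241  99  24   9 125] [253.3 102.9]
[241 139  26   8  91] [253.8 143.7]
[291 217  18  33 470] [299.9 233.9]
[ 191  225   83   68 3113] [232.5 255.7]
[ 335  249  101   54 3630] [387.3 276.1]
wrist 0 [316.4  83.5]
wrist 0.062 [316.6  72.9]
wrist 0.095 [316.8  64.6]
[ 275   34   83   89 5770] [315.9  77.8]
[398 187  16  17 116] [406.8 195.8]
```

```bash
python3 - <<'E'
from h import *
c=cap("top"); p=onz(c,346.5,294.6,.062); print("top lid",p)
for q in ([336,294.6],[357,294.6]): print(onz(c,*q,.062))
s=cap("scene"); print("scene axis mid u 299.5 vs proj",proj(s,[p[0],p[1],.03]),proj(s,[p[0],p[1],.095]))
# knob in wrist and top via Hough
for n,r in (("wrist",None),):
    w=cap(n); print(proj(w,[p[0],p[1],.062]),proj(w,[p[0],p[1],.095]),w["f"]*.012/ (np.linalg.norm(np.array(w["pose"])[:3,3]-[p[0],p[1],.095])))
    g=cv2.cvtColor(w["pixels"],cv2.COLOR_RGB2GRAY)[20:140,250:400]
    print(cv2.HoughCircles(cv2.medianBlur(g,3),cv2.HOUGH_GRADIENT,1,8,param1=60,param2=14,minRadius=12,maxRadius=48))
o=ctrl.get_obs()["position"]; print(tool([p[0]-o[0],p[1]-o[1],.088-o[2]]))
E
```

```text
top lid [ 0.42300418 -0.10532715  0.062     ]
[ 0.42271019 -0.08041451  0.062     ]
[ 0.42329832 -0.13025344  0.062     ]
scene axis mid u 299.5 vs proj [298.88679872 236.66387144] [298.18801521 219.15828951]
[317.13640408  83.96963929] [317.43773923  77.60134542] 20.494168411285877
[[[60.5 58.5 46.3]
  [70.5 58.5 46. ]
  [66.5 51.5 38.3]
  [60.5 44.5 31.8]
  [69.5 43.5 30. ]
  [67.5 67.5 35.9]]]
[0.1016115  0.00211906 0.10028549]
```

The canister stands upright on the mat at (0.4225, -0.1045), and the top, scene and wrist views agree to about 2 mm. I'll regrip it on its axis.

```bash
echo '[0.0345, 0.0005, 0, 0, 0.05, 0.034, 0.0005, 0, 0, 0.05, 0.034, 0.001, 0, 0, 0.05, 0, 0, 0.03, 0, 0.05, 0, 0, 0.03, 0, 0.05, 0, 0, 0.02, 0, 0.05, 0, 0, 0.0185, 0, 0.05, 0, 0, 0, 0, 0.05, 0, 0, 0, 0, 0.05]' | python3 jog.py; echo '[0, 0, 0, 0, 0, 0, 0, 0, 0, 0, 0, 0, 0, 0, 0, 0, 0, 0, 0, 0, 0, 0, 0, 0, 0]' | python3 jog.py
```

```text
clock: 21.37
position: [0.4217, -0.1046, 0.0889]
eef_rot: [-1.72, -2.626, 0.001]
force: [-0.5, -0.4, -0.4]
width: 0.0498
grip_force: 0.0
clock: 21.78
position: [0.4237, -0.1063, 0.0916]
eef_rot: [1.722, 2.625, -0.001]
force: [-3.5, -0.2, 6.0]
width: 0.0223
grip_force: 58.8
```

```bash
echo '[0, 0, -0.01, 0, 0, 0, 0, -0.02, 0, 0, 0, 0, -0.03, 0, 0, 0, 0, -0.03, 0, 0, 0, 0, -0.03, 0, 0, 0, 0, -0.02, 0, 0, 0, 0, -0.01, 0, 0]' | python3 jog.py; echo '[-0.012, 0.0072, 0, 0, 0, -0.02, 0.012, 0, 0, 0, -0.024, 0.0144, 0, 0, 0, -0.024, 0.0144, 0, 0, 0, -0.024, 0.0144, 0, 0, 0, -0.024, 0.0144, 0, 0, 0, -0.022, 0.0135, 0, 0, 0, -0.016, 0.009, 0, 0, 0, -0.01, 0.006, 0, 0, 0, 0, 0, 0, 0, 0, 0, 0, 0, 0, 0]' | python3 jog.py
python3 - <<'E'
from h import *
o=ctrl.get_obs(); P=o["position"]; print(o["force"],tool([.5905-P[0],-.2252-P[1],0]))
c=cap("scene"); im=c["pixels"][:,:,::-1]; cv2.imwrite("pics/s6.png",im)
for h in (.003,.026,.088): print(h,proj(c,P-[0,0,h]).round(1))
hsv=cv2.cvtColor(im,cv2.COLOR_BGR2HSV)
u0,v0=proj(c,P-[0,0,.05]).astype(int)
for v in range(v0-12,v0+22,2):
    r=hsv[v,u0-26:u0+27]; m=(r[:,1]<70)&(r[:,2]>85); i=np.flatnonzero(m)
    print(v,(i+u0-26).min(),(i+u0-26).max(),len(i)) if len(i) else print(v,"-")
E
```

```text
clock: 22.37
position: [0.4241, -0.1058, 0.2428]
eef_rot: [1.72, 2.624, 0.002]
force: [0.2, -0.6, -4.8]
width: 0.0223
grip_force: 59.6
clock: 23.28
position: [0.5891, -0.2248, 0.237]
eef_rot: [-1.721, -2.623, 0.0]
force: [-0.1, 0.2, -4.7]
width: 0.0223
grip_force: 59.6
[-0.14700454  0.18742439 -4.69187108] [-9.60014412e-04  1.09558163e-03 -6.79644429e-06]
0.003 [221.4 201.1]
0.026 [222.7 208.6]
0.088 [226.2 228.1]
204 224 231 8
206 224 234 11
208 215 235 15
210 215 235 15
212 214 235 22
214 215 235 21
216 216 235 20
218 217 236 20
220 217 236 20
222 218 236 19
224 218 237 20
226 218 242 25
228 218 246 29
230 214 249 36
232 211 250 40
234 210 250 41
236 208 250 43
```

```bash
python3 - <<'E'
from h import *
c=cap("scene"); P=ctrl.get_obs()["position"]
def edges(I,v,u0,w=20):
    r=cv2.cvtColor(I,cv2.COLOR_BGR2Lab)[v,:,2].astype(float)   # b: mat blue low
    t=(r[u0-w:u0-w+6].mean()+r[u0-3:u0+4].mean())/2
    x=np.arange(u0-w,u0+w+1); s=r[x]-t; k=np.flatnonzero(np.diff(np.sign(s)))
    z=x[k]+s[k]/(s[k]-s[k+1]); return z.min(),z.max()
I=cv2.imread("pics/s6.png"); C=[];V=range(214,225)
for v in V:
    e=edges(I,v,226); C.append(sum(e)/2); print(v,np.round(e,2),end=" ")
f=np.polyfit(V,C,1); print("\nslope",f[0],"axis u at 219",np.polyval(f,219))
a,b=proj(c,P-[0,0,.04]),proj(c,P-[0,0,.088]); print("vertical slope",(b-a)[0]/(b-a)[1],"u at 219",a[0]+(219-a[1])*(b-a)[0]/(b-a)[1])
# pan in first scene picture
J=cv2.imread("pics/scene0.png"); pc=proj(c,[.5905,-.2252,.112]); print("pan proj",pc)
m=cv2.inRange(cv2.cvtColor(J,cv2.COLOR_BGR2HSV),(0,0,175),(179,40,255)); k,l,st,ce=cv2.connectedComponentsWithStats(m)
for i in range(1,k):
    if np.hypot(*(ce[i]-pc))<12 and st[i,4]>50: print(st[i],ce[i])
E
```

```text
214 [214.47 235.76] 215 [215.07 236.09] 216 [215.51 236.17] 217 [215.79 236.32] 218 [216.09 236.51] 219 [216.34 236.54] 220 [216.38 236.69] 221 [216.63 236.94] 222 [216.81 237.04] 223 [217.1  237.32] 224 [217.33 237.58] 
slope 0.2108309879072846 axis u at 219 226.3861849529
vertical slope 0.18032824098985598 u at 219 224.86341641985646
pan proj [227.78558672 239.28270794]
[218 232  24  16 299] [229.25083612 239.10033445]
```

The lean is within 0.03 rad, and the canister axis and pan centre agree in the same (biased) scene view. The pan should sink about 18 mm for 4.8 N. I'll go down slowly.

```bash
echo '[-0.001, 0.001, 0.008, 0, 0, 0, 0, 0.01, 0, 0, 0, 0, 0.008, 0, 0, 0, 0, 0.003, 0, 0, 0, 0, 0.002, 0, 0, 0, 0, 0.002, 0, 0, 0, 0, 0.002, 0, 0, 0, 0, 0, 0, 0]' | python3 jog.py; echo '[0, 0, 0.002, 0, 0, 0, 0, 0.002, 0, 0, 0, 0, 0.002, 0, 0, 0, 0, 0.002, 0, 0, 0, 0, 0, 0, 0, 0, 0, 0, 0, 0]' | python3 jog.py; echo '[0, 0, 0.002, 0, 0, 0, 0, 0.002, 0, 0, 0, 0, 0.0015, 0, 0, 0, 0, 0, 0, 0, 0, 0, 0, 0, 0]' | python3 jog.py
```

```text
clock: 24.05
position: [0.5909, -0.2255, 0.2045]
eef_rot: [-1.723, -2.627, -0.0]
force: [-0.5, -0.4, -4.0]
width: 0.0221
grip_force: 59.7
clock: 24.55
position: [0.5912, -0.2256, 0.1969]
eef_rot: [1.722, 2.626, 0.0]
force: [-0.7, -1.0, -2.7]
width: 0.0217
grip_force: 59.8
clock: 24.97
position: [0.5912, -0.2256, 0.1913]
eef_rot: [1.722, 2.627, 0.0]
force: [0.8, -0.5, -1.7]
width: 0.0221
grip_force: 59.9
```

```bash
echo '[0, 0, 0.002, 0, 0, 0, 0, 0.002, 0, 0, 0, 0, 0.001, 0, 0, 0, 0, 0, 0, 0, 0, 0, 0, 0, 0]' | python3 jog.py; for i in 1 2 3; do echo '[0, 0, 0, 0, 0]' | python3 jog.py | grep force:; done; echo '[0, 0, 0.002, 0, 0, 0, 0, 0, 0, 0, 0, 0, 0, 0, 0]' | python3 jog.py; for i in 1 2 3; do echo '[0, 0, 0, 0, 0]' | python3 jog.py | grep force:; done
```

```text
clock: 25.38
position: [0.5911, -0.2256, 0.1863]
eef_rot: [1.722, 2.627, 0.0]
force: [0.5, -0.2, -0.0]
width: 0.0217
grip_force: 60.0
force: [0.3, -0.3, -0.7]
grip_force: 60.0
force: [0.3, -0.0, -0.7]
grip_force: 60.0
force: [0.3, -0.3, 0.6]
grip_force: 60.0
clock: 25.88
position: [0.5911, -0.2256, 0.1841]
eef_rot: [1.723, 2.627, 0.0]
force: [0.5, -0.7, 0.6]
width: 0.022
grip_force: 60.0
force: [0.3, 0.1, -0.1]
grip_force: 60.0
force: [0.6, -1.4, 0.7]
grip_force: 60.0
force: [0.1, 0.0, 0.0]
grip_force: 60.0
```

The spring now carries the canister, with Fz about 0. I'll release gradually and go straight up.

```bash
echo '[0, 0, 0, 0, 0.0225, 0, 0, 0, 0, 0.023, 0, 0, 0, 0, 0.024, 0, 0, 0, 0, 0.025, 0, 0, 0, 0, 0.027, 0, 0, 0, 0, 0.03, 0, 0, 0, 0, 0.04, 0, 0, 0, 0, 0.05, 0, 0, 0, 0, 0.05, 0, 0, 0, 0, 0.05]' | python3 jog.py; echo '[0, 0, -0.01, 0, 0.05, 0, 0, -0.02, 0, 0.05, 0, 0, -0.04, 0, 0.05, 0, 0, -0.04, 0, 0.05, 0.04, 0, 0, 0, 0.05, 0.04, 0, 0, 0, 0.05, 0.04, 0, 0, 0, 0.05, 0.04, 0, 0, 0, 0.05, 0, 0, 0, 0, 0.05, 0, 0, 0, 0, 0.05, 0, 0, 0, 0, 0.05, 0, 0, 0, 0, 0.05]' | python3 jog.py
python3 - <<'E'
from h import *
c=cap("top"); im=c["pixels"][:,:,::-1]; cv2.imwrite("pics/t7.png",im)
J=cv2.imread("pics/top0.png"); 
# canister lid rim: white blob; pan outline: housing/pan
m=cv2.inRange(cv2.cvtColor(im,cv2.COLOR_BGR2HSV),(0,0,170),(179,40,255)); k,l,st,ce=cv2.connectedComponentsWithStats(m)
for i in range(1,k):
    if np.hypot(*(ce[i]-[400,222]))<20 and st[i,4]>40: print(st[i],ce[i])
for z in (.0936,.156,.1886): print(z,proj(c,[.5906,-.2251,z]))
s=cap("scene"); I=s["pixels"][:,:,::-1]; cv2.imwrite("pics/s7.png",I)
d=cv2.absdiff(I,cv2.imread("pics/scene0.png")).max(2)[160:300,180:290]>40; y,x=np.nonzero(d); print("scene diff bbox",x.min()+180,x.max()+180,y.min()+160,y.max()+160)
for z in (.0936,.156,.1886): print(z,proj(s,[.5906,-.2251,z])+[1.47,0])
def e(v,u0=228,w=20):
    r=cv2.cvtColor(I,cv2.COLOR_BGR2HSV)[v,u0-w:u0+w+1]; return r[:,2].tolist()
for v in (214,222,228): print(v,e(v))
E
```

```text
clock: 26.97
position: [0.591, -0.2254, 0.1841]
eef_rot: [-1.723, -2.627, -0.0]
force: [-1.1, -0.2, -0.1]
width: 0.0504
grip_force: 0.0
clock: 27.97
position: [0.5277, -0.0796, 0.2945]
eef_rot: [1.723, 2.625, -0.0]
force: [-0.2, -0.3, -0.5]
width: 0.05
grip_force: 0.0
[385 199  39  50 470] [409.05319149 227.04042553]
[389 208  25  28 399] [402.48120301 220.55137845]
0.0936 [398.53193396 223.35187267]
0.156 [402.82004823 219.04587082]
0.1886 [405.2143874  216.64154381]
scene diff bbox 206 289 160 261
0.0936 [230.22397507 244.5799688 ]
0.156 [226.89484016 226.26614494]
0.1886 [225.0560096  216.15059839]
214 [193, 193, 192, 193, 194, 194, 195, 194, 195, 193, 195, 195, 197, 200, 219, 232, 240, 243, 243, 241, 233, 218, 202, 195, 196, 194, 195, 196, 196, 194, 195, 197, 194, 195, 195, 194, 195, 194, 195, 194, 195]
222 [194, 193, 193, 193, 195, 194, 197, 194, 195, 194, 197, 200, 210, 182, 140, 123, 125, 131, 134, 135, 135, 137, 146, 201, 238, 245, 243, 228, 207, 197, 195, 194, 193, 196, 194, 196, 197, 196, 197, 196, 197]
228 [192, 195, 195, 194, 194, 195, 194, 193, 201, 235, 243, 244, 245, 245, 245, 237, 192, 158, 150, 154, 183, 213, 238, 245, 245, 246, 245, 243, 230, 187, 189, 194, 197, 197, 196, 196, 196, 197, 196, 199, 197]
```

The top view shows the lid at about (401.5,220), against (402.8,219) for a centred upright canister, so it is within about 3–4 mm. In the scene view the knob and lid fall on the predicted vertical axis. The arm is clear, so I'm handing in.

```bash
echo '[0, 0, 0, 0, 0.05, 0, 0, 0, 0, 0.05, 0, 0, 0, 0, 0.05, 0, 0, 0, 0, 0.05, 0, 0, 0, 0, 0.05, 0, 0, 0, 0, 0.05]' | python3 jog.py; python3 -c "
from plant import ctrl
print(ctrl.hand_in())"
```

```text
clock: 28.57
position: [0.5272, -0.0788, 0.2941]
eef_rot: [-1.723, -2.627, 0.0]
force: [0.0, 0.7, 0.1]
width: 0.0502
grip_force: 0.0
the job is handed in; nothing more can be done
None
```

I handed the job in at 28.6 s: the bin is fully forward and the canister stands upright on the pan about 3–4 mm off centre, released after the spring carried it, but the hand-in returned no verdict and I did not re-measure the bystanders' positions.

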